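# Refit the bayonet bowl of a compressed-air filter and test its drain

### The job

The compressed-air filter is clamped upside down in the vice for service, with its new element already in place. Refit its bowl as a fitter would: set it mouth down over the element, turn it until its two lugs drop into the slots, push it down against the spring of the seal and turn it clockwise to the end, and let go so that it rises into its lock. Then press the brass drain plunger on top of the bowl fully down to its stop to check that it works, let it spring back, and leave everything else on the bench where it is.

Things in the scene. Friction and masses are not known exactly. Their poses are not given: they have to be found in the camera images.
- head: aluminium filter head, clamped upside down in a green vice (jaws end 40 mm below the rim), bowl socket up. Origin: on the socket's axis in the plane of its rim, 108 mm above the bench; z up. Collar 82 mm across, bore 59 mm across, lined at the top by two lips 8 mm thick with two slots between them on the head's +x and -x axes. It does not move; its place and yaw vary.
- slot (a point): point in the rim plane in the middle of one slot, 33 mm out from the axis along the head's +x; the other slot faces it across the bore. Each slot takes one lug: 20 mm wide, cut out to 72 mm across. Below the lips it leads clockwise (seen from above) into a channel; a dropped lug cannot turn the other way.
- lock (a point): where a lug's upper face sits once locked: 33 mm out, 5 mm below the rim, 55 degrees clockwise from the slot. The channel under the lip ends with a wall, so from the slot's middle a lug turns 60 degrees clockwise at most; over the last 10 degrees of that the lip's underside has a notch 3 mm deep, into which the lug rises when let go.
- seal_face (a point): centre of the sealing ring's face in the socket with its spring at rest, 13 mm below the rim. The bowl's mouth presses on it: 9 N to start, 0.6 N more per mm, hard stop at 11 mm (24 mm below the rim, 16 N). The lugs clear the lips and can turn once the mouth is 20.5 mm or more below the rim (13.5 N); it lifts the locked bowl to about 17 mm below the rim.
- element_top (a point): top centre of the new filter element (white, black end cap) that stands in the socket, 38 mm across, 27 mm above the rim; the bowl goes over it (45 mm inside, hollow to 58 mm above its mouth).
- bowl: filter bowl, 109 mm tall, about 0.3 kg, standing mouth down on the bench. Origin: centre of the mouth, z up to its closed end. A clear inner bowl inside a black round guard, 56 mm across, that turns freely about it. The frame is the inner bowl's: its x and y do not tell where the guard's lugs point, which differs every time. Mouth 50 mm across, chamfered to 55 mm.
- bowl_grip (a point): on the bowl's axis 72 mm above the mouth: best height to grip the guard (plain round, 56 mm across, from 60 to 90 mm). The guard bears two lugs facing apart, 13 mm wide, standing 6 mm out (68 mm over both), 6 to 12 mm above the mouth; its two windows lie a quarter turn from them. Lugs resting on the lips: mouth 6 mm below the rim; dropped into the slots: 13 mm.
- drain (a joint): the drain plunger in the closed end of the bowl: travel in m, 0 is out, 0.006 is at its stop. Spring: 1.6 N to start, 4 N at the stop; it returns by itself.
- drain_top (a point): centre of the plunger's brass head, 18 mm across, on the bowl's axis 109 mm above the mouth when out; moves with the plunger.
- loupe: black watchmaker's loupe, 42 mm across and 42 mm tall, standing; bystander. Origin: centre of its underside.
- screwdriver: grey screwdriver, 170 mm long, lying; bystander. Origin: under its middle.
- partsbox: clear open plastic box 100 x 80 x 40 mm with brass bits; bystander. Origin: centre of its underside.
- old_element: the old, brown filter element, 38 mm across and 60 mm tall, standing; bystander. Origin: centre of its underside.

How it is judged:
By the outcome, as a careful person would: the job done as asked, in the order asked, and still so for the second after the job is handed in, with the robot touching nothing.
It also fails if it takes over 72 s, if anything falls off the work surface, if the arm or the gripper's body presses on something with over 40 N, if the wrist force passes 120 N, or if a joint passes its speed limit or range.

### The arm

A 6-joint arm with a two-finger parallel gripper is mounted at the origin on the work surface. World frame = base frame: x ahead of the robot, y to its left, z up, the work surface at z = 0. Lengths are in m, angles in rad, forces in N, time in s.
With the tool pointing down it reaches from about 0.325 to 0.9 m from the base axis. Payload 6.1 kg.
Tool frame: the origin (TCP) lies at the very end of the fingers, on their centre line; the grasp point (between the pads) lies 19 mm behind it; z points along the fingers, y is the line along which they close (so a half turn about z gives the same grasp; the last joint's range is limited). The gripper opens to 85 mm and grips with 20 to 120 N. Pads are 22 mm wide; open, the fingers measure 114 mm over their backs; the gripper's body (76 mm by 85 mm) begins 54 mm behind the grasp point. The pads swing forward as they close: fully open they stand 13 mm farther back than shut.
Start: joints at [-1.471, 0.22, 1.526, -0, 1.395, -0.126], TCP at [0.14, -0.609, 0.231] pointing down, gripper open.
Joint ranges: [-2.98, 2.98], [-0.91, 2.08], [0.09, 2.57], [-1.24, 4.39], [0.2, 2.65], [-2.68, 2.68]. Speed limits (rad/s): [2.57, 2.57, 3.01, 3.14, 3.14, 3.14].

### API

Orientations are given as a rotation vector (axis times angle).
In Python, from bench import robot gives the robot as it stands. The module is installed in compiled form; this text tells all that it offers.
- The arm moves only by the shell command python3 -m inch 'ROWS'. ROWS is JSON, a list of rows, each an object of numbers: "x", "y", "z": the shift along the tool's x, y, z in cm; "ax", "ay", "az": the turn, a rotation vector about the tool's x, y, z in rad; "grip": the closure, from -1 (fully open) to 1 (shut). A call has 1 to 5 rows; each row is the pose to reach, as a shift and turn from the pose commanded when the call began, along the tool's axes at that moment; what a row does not reach only later rows make up. A row lasts 1/8 s, in which the tool goes at most 62.5 mm and 10.7 degrees, less where a joint would pass 70% of its speed; a pose out of reach is approached as far as the arm can. A call with a gripper value outside its range is refused whole. The fingers move at their own pace and stop on an object; the grip force is fixed at half the most. Time passes only in rows, so rows that repeat a pose let the fingers close. It gives the time, the measured TCP pose, the force, the opening and the grip force at its end, in the units of the state.
- robot.sense(): the state, without advancing time (a new reading comes with each control period).
- robot.grab_frame(name): name is "scene" or "side" or "wrist"; returns a dict with "color" (400x640x3 uint8, red, green, blue), "depth" (400x640 float32, m along the optical axis (not along the pixel's ray), 0 where there is no reading), "fx", "fy", "cx", "cy" (pixels), "R" (3x3) and "t" (3): a world point X has camera coordinates R X + t; the wrist camera has in their place "T_tool_cam" (4x4, takes a point from camera to tool coordinates, whose origin is the TCP and whose axes are the flange's). Camera axes: x right, y down, z forward; pixel columns grow to the right and rows downward; lengths in m; the calibration is good to about 2 mm. A picture is of the moment at which its call begins: read the wrist's pose just before it.
- robot.sign_off(): hands the job in; it is judged then, once.
The state is a dict: "clock": time; "q": joint angles; "joint_vel": joint speeds; "joint_efforts": joint torques, N m; "eef_pos": TCP position; "eef_rot": TCP orientation; "contact_force": force on the tool from outside, world axes, zero at the start; "moment": the same for the moment, N m; "finger_gap": finger opening in m; "gripper_force": force on a finger pad.
Only numpy, scipy, OpenCV 4.12 (cv2) and the standard library are available. Lean on these libraries where they do the work, as an engineer would, in place of code of your own. Each camera call takes 0.05 s, during which the arm holds its last target. There are 200 camera calls.

## Working session

There is one attempt and no reset: what is moved stays moved. The work goes in short steps, Python scripts to look and compute and a shell command to move; the robot and the scene stay as the last step left them, time stands still between calls to the robot, and variables do not carry over. Pictures are saved under pics/ and viewed, at most 10 in all, crops included, and the job is handed in when it is done.

```bash
mkdir -p pics; cat > h.py <<'E'
import numpy as np,cv2
from bench import robot
from scipy.spatial.transform import Rotation as Ro
def grab(n):
    s=robot.sense(); f=robot.grab_frame(n)
    if n=="wrist":
        T=np.eye(4);T[:3,:3]=Ro.from_rotvec(s["eef_rot"]).as_matrix();T[:3,3]=s["eef_pos"]
        M=np.linalg.inv(T@np.array(f["T_tool_cam"])); f["R"]=M[:3,:3];f["t"]=M[:3,3]
    f["R"]=np.array(f["R"]);f["t"]=np.array(f["t"]);return f
def ray(f,u,v):
    d=f["R"].T@np.array([(u-f["cx"])/f["fx"],(v-f["cy"])/f["fy"],1]);return -f["R"].T@f["t"],d
def onz(f,u,v,z):
    c,d=ray(f,u,v);return c+d*(z-c[2])/d[2]
def cloud(f):
    v,u=np.mgrid[:400,:640];z=f["depth"]
    P=np.stack([(u-f["cx"])/f["fx"]*z,(v-f["cy"])/f["fy"]*z,z],-1)
    return (P-f["t"])@f["R"]
def proj(f,X):
    p=f["R"]@np.array(X)+f["t"];return p[0]/p[2]*f["fx"]+f["cx"],p[1]/p[2]*f["fy"]+f["cy"]
def save(f,n): cv2.imwrite("pics/"+n+".png",f["color"][:,:,::-1])
E
python3 - <<'E'
from h import *
a=grab("scene");b=grab("side")
s=np.vstack([a["color"],b["color"]])[:,:,::-1]
cv2.imwrite("pics/s1.png",cv2.resize(s,(480,600),interpolation=cv2.INTER_AREA))
save(a,"scene1");save(b,"side1")
for f in(a,b):print(-f["R"].T@f["t"],f["fx"],(f["depth"]>0).mean())
print(robot.sense())
E
```

```text
[1.17113213 0.37363047 0.59964645] 369.6470065014864 0.996203125
[0.2722886  0.79733153 0.63738136] 412.1631233723644 0.995859375
{'clock': 0.1, 'q': array([-1.47112722e+00,  2.21147872e-01,  1.52751499e+00,  7.05239238e-06,
        1.39471053e+00, -1.26116090e-01]), 'joint_vel': array([ 1.57121238e-03, -3.03243081e-03, -3.25963550e-03,  2.06313984e-03,
        7.19187355e-05, -7.85137274e-04]), 'joint_efforts': array([ 5.76252951e-04, -4.98243284e+01, -3.90549088e+01, -1.83517404e-04,
        5.73518933e-03,  1.81259099e-05]), 'eef_pos': array([ 0.13985285, -0.60858212,  0.23029859]), 'eef_rot': array([-3.11982558e+00, -3.53707172e-01, -4.78641787e-05]), 'contact_force': array([-0.66287296,  0.05003674,  0.08237539]), 'moment': array([ 0.00686732, -0.01741163,  0.02887516]), 'gripper_force': 0.0, 'finger_gap': 0.08539692207419085}
```

View pics/scene1.png

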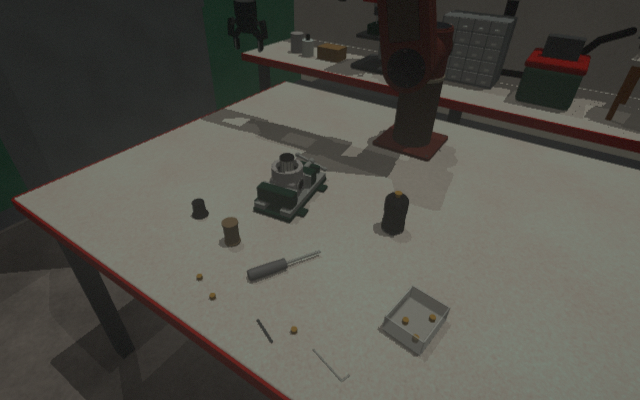

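View pics/side1.png

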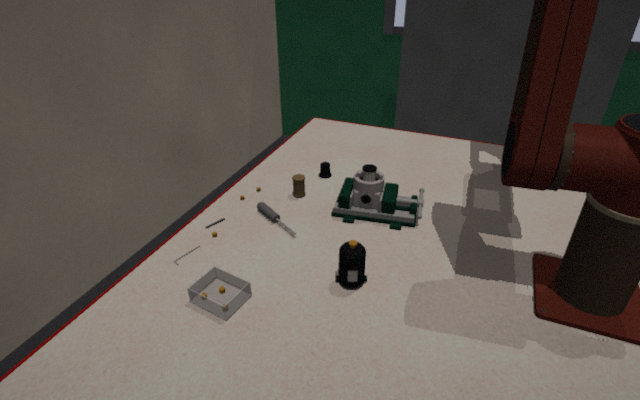

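The scene view shows the bowl at (395,213) with its brass plunger at (398,193), and the head with its element at (287,160). In the side view the bowl is at (351,265), its plunger at (352,243), and the lugs stick out near (338,279) and (365,279). The head's element is at (370,170).

```bash
python3 - <<'E'
from h import *
from scipy import ndimage
a=grab("scene");b=grab("side")
def tri(p,q):
    c1,d1=ray(a,*p);c2,d2=ray(b,*q);d1/=np.linalg.norm(d1);d2/=np.linalg.norm(d2)
    k=np.linalg.lstsq(np.stack([d1,-d2],1),c2-c1,rcond=None)[0]
    A=c1+k[0]*d1;B=c2+k[1]*d2;return (A+B)/2,np.linalg.norm(A-B)
def brass(f,box):
    x0,x1,y0,y1=box;h=cv2.cvtColor(f["color"],cv2.COLOR_RGB2HSV)[y0:y1,x0:x1]
    m=(h[...,0]>8)&(h[...,0]<32)&(h[...,1]>110)&(h[...,2]>60);v,u=np.nonzero(m);print(len(u),u.min(),u.max(),v.min(),v.max());return u.mean()+x0,v.mean()+y0
p=brass(a,(380,415,180,210));q=brass(b,(335,370,232,256));print(p,q,*tri(p,q))
for f,n in((a,"scene"),(b,"side")):
    C=cloud(f);ok=f["depth"]>0
    # bowl and head points
    m=ok&(C[...,2]>0.03)&(C[...,2]<0.2)&(C[...,0]>0.1)&(C[...,0]<.9)&(abs(C[...,1])<.5)
    l,k=ndimage.label(m)
    for i in range(1,k+1):
        P=C[l==i]
        if len(P)>40: print(n,len(P),P.mean(0).round(3),P.max(0).round(3),P.min(0).round(3))
    # top of element: z in .13..0.14
    for lo,hi in((.128,.145),(.1,.114)):
        mm=m&(C[...,2]>lo)&(C[...,2]<hi);l,k=ndimage.label(mm)
        for i in range(1,k+1):
            P=C[l==i]
            if len(P)>20:
                v,u=np.nonzero(l==i);print(' ',lo,len(P),P.mean(0).round(4),np.ptp(P,axis=0).round(3),u.mean(),v.mean())
E
```

```text
27 15 21 11 15
44 13 22 8 14
(np.float64(398.14814814814815), np.float64(192.74074074074073)) (np.float64(352.4318181818182), np.float64(242.86363636363637)) [0.47245785 0.14453194 0.10461924] 0.002120159536788334
scene 2186 [ 0.539 -0.129  0.074] [ 0.607 -0.08   0.136] [ 0.38  -0.212  0.03 ]
scene 730 [0.492 0.15  0.073] [0.506 0.173 0.11 ] [0.456 0.117 0.03 ]
scene 106 [ 0.716 -0.282  0.039] [ 0.728 -0.268  0.043] [ 0.699 -0.299  0.03 ]
scene 276 [ 0.743 -0.14   0.052] [ 0.757 -0.126  0.062] [ 0.721 -0.162  0.03 ]
scene 608 [0.715 0.298 0.037] [0.767 0.344 0.042] [0.657 0.251 0.03 ]
  0.128 110 [ 0.5307 -0.1405  0.1337] [0.038 0.036 0.008] 286.1272727272727 157.12727272727273
  0.1 312 [ 0.5383 -0.1343  0.1061] [0.084 0.082 0.014] 286.5833333333333 168.54807692307693
  0.1 39 [0.4777 0.1452 0.1069] [0.019 0.017 0.008] 397.8205128205128 193.51282051282053
side 58 [ 0.707 -0.278  0.039] [ 0.723 -0.265  0.044] [ 0.693 -0.295  0.03 ]
side 2306 [ 0.5   -0.122  0.072] [ 0.6   -0.075  0.136] [ 0.372 -0.207  0.03 ]
side 153 [ 0.732 -0.136  0.051] [ 0.752 -0.123  0.062] [ 0.717 -0.163  0.03 ]
side 919 [0.468 0.163 0.074] [0.5   0.177 0.11 ] [0.444 0.127 0.03 ]
side 551 [0.706 0.303 0.036] [0.763 0.347 0.042] [0.653 0.253 0.03 ]
  0.128 102 [ 0.5239 -0.1352  0.1338] [0.037 0.04  0.008] 368.8235294117647 167.63725490196077
  0.1 289 [ 0.5208 -0.1259  0.106 ] [0.081 0.081 0.014] 368.3148788927336 178.76124567474048
  0.1 53 [0.4719 0.1497 0.1073] [0.017 0.018 0.01 ] 352.188679245283 242.8679245283019
```

```bash
python3 - <<'E'
from h import *
f=robot.grab_frame("wrist");print(np.array(f["T_tool_cam"]).round(3),f["fx"])
R=Ro.from_rotvec(robot.sense()["eef_rot"]).as_matrix();print(R.round(3))
for P in([.525,-.137,.33],[.473,.146,.33]): print(R.T@(np.array(P)-robot.sense()["eef_pos"])*100)
E
```

```text
[[ 0.    -0.949 -0.314  0.082]
 [ 1.     0.001 -0.001 -0.001]
 [ 0.001 -0.314  0.949 -0.143]
 [ 0.     0.     0.     1.   ]] 281.5713098384373
[[ 0.975  0.224 -0.   ]
 [ 0.224 -0.975  0.001]
 [ 0.    -0.001 -1.   ]]
[ 48.09984078 -37.37363987  -9.88264205]
[ 49.36812314 -66.11943471  -9.85546789]
```

```bash
R='x'; python3 -m inch '[{"x":25,"y":-18.5,"z":-7},{"x":25,"y":-18.5,"z":-7},{"x":25,"y":-18.5,"z":-7},{"x":25,"y":-18.5,"z":-7},{"x":25,"y":-18.5,"z":-7}]'; python3 -m inch '[{"x":25,"y":-18.5},{"x":25,"y":-18.5},{"x":25,"y":-18.5},{"x":25,"y":-18.5},{"x":25,"y":-18.5}]'; python3 -m inch '[{"x":2,"y":0},{"x":2},{"x":2}]'
python3 - <<'E'
from h import *
s=robot.sense();print(s["q"].round(3),s["eef_pos"].round(4))
f=grab("wrist");save(f,"w1");np.savez("w1.npz",**f)
C=cloud(f)
for lo,hi in((.128,.145),(.102,.114)):
    m=(f["depth"]>0)&(C[...,2]>lo)&(C[...,2]<hi);P=C[m];print(len(P),P.mean(0),P.min(0),P.max(0))
E
```

```text
[-1.471  0.221  1.527 -0.     1.395 -0.126] [ 0.1399 -0.6088  0.2308]validation failed for argument at $[0]...
validation failed for argument at $[0]...
validation failed for argument at $[0]...
<stdin>:6: RuntimeWarning: Mean of empty slice.
  ret = um.true_divide(
Traceback (most recent call last):
ValueError: zero-size array to reduction operation minimum which has no identity
```

View pics/w1.png

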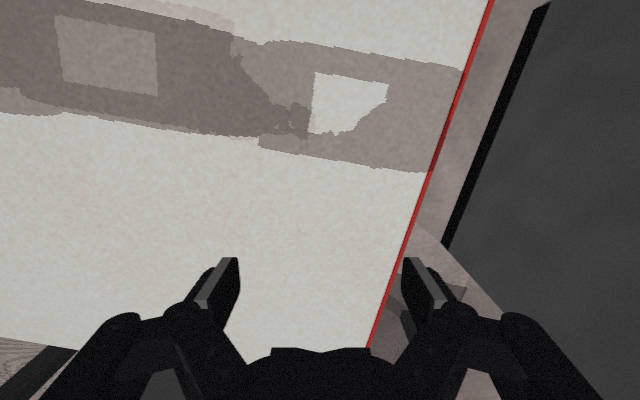

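The wrist view shows only the bench, with the open fingers at the bottom near (230,265) and (410,265). The move was refused, so I'll give every field in each row.

```bash
python3 -m inch '[{"x":25,"y":-18.5,"z":-7,"ax":0,"ay":0,"az":0,"grip":-1},{"x":25,"y":-18.5,"z":-7,"ax":0,"ay":0,"az":0,"grip":-1},{"x":25,"y":-18.5,"z":-7,"ax":0,"ay":0,"az":0,"grip":-1},{"x":25,"y":-18.5,"z":-7,"ax":0,"ay":0,"az":0,"grip":-1},{"x":25,"y":-18.5,"z":-7,"ax":0,"ay":0,"az":0,"grip":-1}]'; python3 -m inch '[{"x":25,"y":-18.5,"z":0,"ax":0,"ay":0,"az":0,"grip":-1},{"x":25,"y":-18.5,"z":0,"ax":0,"ay":0,"az":0,"grip":-1},{"x":25,"y":-18.5,"z":0,"ax":0,"ay":0,"az":0,"grip":-1},{"x":25,"y":-18.5,"z":0,"ax":0,"ay":0,"az":0,"grip":-1},{"x":25,"y":-18.5,"z":0,"ax":0,"ay":0,"az":0,"grip":-1}]'; python3 -m inch '[{"x":0,"y":0,"z":0,"ax":0,"ay":0,"az":0,"grip":-1},{"x":0,"y":0,"z":0,"ax":0,"ay":0,"az":0,"grip":-1}]'
python3 - <<'E'
from h import *
s=robot.sense();print(s["q"].round(3),s["eef_pos"].round(4))
f=grab("wrist");save(f,"w2");np.savez("w2.npz",**f)
C=cloud(f)
for lo,hi in((.128,.145),(.102,.114)):
    m=(f["depth"]>0)&(C[...,2]>lo)&(C[...,2]<hi);P=C[m];print(len(P),P.mean(0),P.min(0),P.max(0))
E
```

```text
clock: 0.92
eef_pos: [0.3391, -0.3759, 0.3005]
eef_rot: [3.121, 0.353, 0.001]
contact_force: [0.4, 0.0, 0.1]
finger_gap: 0.0854
gripper_force: 0.0
clock: 1.55
eef_pos: [0.5415, -0.1394, 0.3002]
eef_rot: [3.121, 0.354, 0.001]
contact_force: [0.8, -1.4, -0.3]
finger_gap: 0.0856
gripper_force: 0.0
clock: 1.8
eef_pos: [0.5402, -0.1412, 0.2997]
eef_rot: [3.121, 0.355, -0.001]
contact_force: [-0.2, 0.0, 1.3]
finger_gap: 0.0852
gripper_force: 0.0
[-3.970e-01  2.400e-02  1.613e+00 -1.000e-03  1.504e+00  9.480e-01] [ 0.5402 -0.1412  0.2997]
829 [ 0.52832864 -0.14059726  0.13570563] [ 0.50906366 -0.15935239  0.13057585] [ 0.54618981 -0.12226996  0.13769217]
1799 [ 0.52286643 -0.10742721  0.10858625] [ 0.46640877 -0.18124557  0.10201412] [0.56837802 0.15506413 0.11359645]
```

View pics/w2.png

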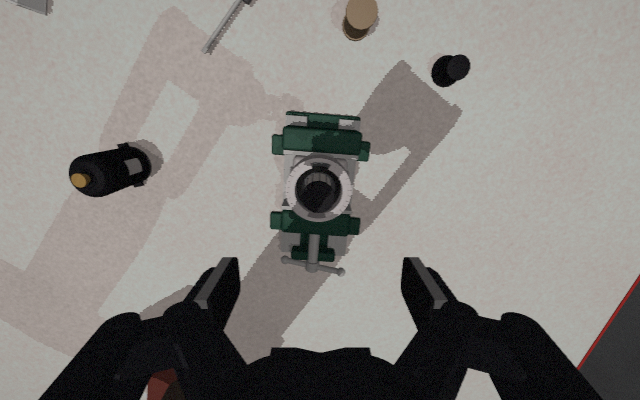

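The wrist view shows the head's ring at about (319,188), the vice's jaws above and below it, and the bowl at (110,170) with its brass plunger at (80,180). One lug is at about (138,178), beside a window at (133,166).

```bash
python3 - <<'E'
from h import *
f=dict(np.load("w2.npz"))
C=cloud(f);P=C[(f["depth"]>0)&(C[...,2]>.104)&(C[...,2]<.112)&(np.hypot(C[...,0]-.526,C[...,1]+.138)<.05)]
xy=P[:,:2].astype(np.float32);print(cv2.minEnclosingCircle(xy),P[:,2].mean())
# polar rectified image of the rim plane around centre
c,r=cv2.minEnclosingCircle(xy)
S=600;sc=S/.1
X=[[c[0]+a,c[1]+b,.108] for a in(-.05,.05) for b in(-.05,.05)]
src=np.float32([proj(f,x) for x in X]);dst=np.float32([[ (x[0]-c[0]+.05)*sc,(c[1]+.05-x[1])*sc] for x in X])
W=cv2.warpPerspective(f["color"],cv2.getPerspectiveTransform(src,dst),(S,S),flags=cv2.INTER_CUBIC)
cv2.imwrite("pics/rect.png",np.clip(W[:,:,::-1].astype(float)*1.5,0,255).astype(np.uint8))
d=xy-np.array(c);th=np.degrees(np.arctan2(d[:,1],d[:,0]));rr=np.hypot(*d.T)
for t in range(-180,180,10):
    k=(th>=t)&(th<t+10);print(t,k.sum(),(rr[k].min()*1e3).round(1) if k.any() else '',(rr[k].max()*1e3).round(1) if k.any() else '',end=' | ')
E
```

```text
((0.5274189710617065, -0.14067967236042023), 0.041143741458654404) 0.10859258692571853
-180 23 35.8 41.0 | -170 25 35.4 40.9 | -160 28 29.7 41.1 | -150 46 29.4 40.5 | -140 44 29.4 40.7 | -130 43 29.5 40.8 | -120 45 29.5 40.7 | -110 45 29.4 40.9 | -100 43 29.4 40.6 | -90 44 29.6 40.8 | -80 45 29.5 40.5 | -70 49 29.6 41.0 | -60 42 29.9 41.0 | -50 52 16.9 40.9 | -40 51 17.0 41.0 | -30 55 16.9 41.0 | -20 53 16.6 41.0 | -10 29 16.7 41.0 | 0 30 16.7 41.0 | 10 25 16.6 40.7 | 20 39 16.6 41.0 | 30 56 16.8 40.9 | 40 53 16.7 41.0 | 50 52 16.7 40.9 | 60 49 16.8 40.9 | 70 52 16.9 40.8 | 80 43 29.5 40.8 | 90 45 30.0 40.5 | 100 43 29.9 40.1 | 110 45 29.3 40.8 | 120 47 29.3 41.0 | 130 42 29.2 40.2 | 140 47 29.2 40.7 | 150 42 29.3 40.7 | 160 44 29.2 40.2 | 170 25 35.7 40.8 |
```

View pics/rect.png

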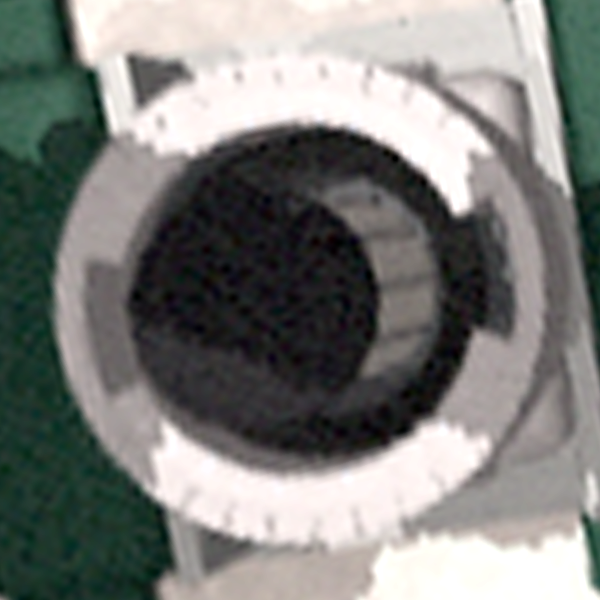

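The rectified rim shows the slots at right, about (500,272), and at left, about (100,327), seen from a centre of (300,300). The slot axis is therefore at a yaw of about +8°.

```bash
python3 -m inch '[{"x":1,"y":-29,"z":0,"ax":0,"ay":0,"az":0,"grip":-1},{"x":1,"y":-29,"z":0,"ax":0,"ay":0,"az":0,"grip":-1},{"x":1,"y":-29,"z":0,"ax":0,"ay":0,"az":0,"grip":-1},{"x":1,"y":-29,"z":0,"ax":0,"ay":0,"az":0,"grip":-1},{"x":1,"y":-29,"z":0,"ax":0,"ay":0,"az":0,"grip":-1}]'; python3 -m inch '[{"x":0,"y":0,"z":0,"ax":0,"ay":0,"az":0,"grip":-1},{"x":0,"y":0,"z":0,"ax":0,"ay":0,"az":0,"grip":-1}]'
python3 - <<'E'
from h import *
f=dict(np.load("w2.npz"));C=cloud(f);c=np.array([.5274,-.1407])
d=C[...,:2]-c;r=np.hypot(d[...,0],d[...,1]);th=np.degrees(np.arctan2(d[...,1],d[...,0]))
m=(r>.031)&(r<.0348)
v=m&((f["depth"]==0)|(C[...,2]<.104))
for lab,t in(("R",th[v&(abs(th)<50)]),("L",(th%360)[v&(abs(abs(th)-180)<50)])):
    print(lab,len(t),np.sort(t)[[0,2,len(t)//2,-3,-1]].round(1) if len(t)>4 else t)
s=robot.sense();print(s["q"].round(3),s["eef_pos"].round(4))
f=grab("wrist");save(f,"w3");np.savez("w3.npz",**f)
C=cloud(f)
m=(f["depth"]>0)&(C[...,2]>.1045)&(C[...,2]<.12);P=C[m];print("brass",len(P),P.mean(0),P.min(0),P.max(0))
for z in range(0,112,6):
    m=(f["depth"]>0)&(C[...,2]>z/1e3+.003)&(C[...,2]<z/1e3+.009)&(np.hypot(C[...,0]-.475,C[...,1]-.147)<.05);P=C[m]
    if len(P): print(z,len(P),P.min(0).round(4),P.max(0).round(4))
u,v=proj(f,[.473,.146,.05]);u=int(u);v=int(v);print(u,v)
k=f["color"][max(v-75,0):v+75,max(u-100,0):u+100,::-1]
cv2.imwrite("pics/bowl.png",np.clip(cv2.resize(k,None,fx=4,fy=4,interpolation=cv2.INTER_CUBIC).astype(float)*2.5,0,255).astype(np.uint8))
E
```

```text
clock: 2.48
eef_pos: [0.4845, 0.1443, 0.3004]
eef_rot: [-3.122, -0.352, -0.001]
contact_force: [0.5, -1.1, 0.9]
finger_gap: 0.0849
gripper_force: 0.0
clock: 2.72
eef_pos: [0.4854, 0.1421, 0.3]
eef_rot: [3.121, 0.351, 0.0]
contact_force: [-0.1, 0.2, -0.1]
finger_gap: 0.0854
gripper_force: 0.0
R 6 [-13.    4.5  27.9  27.9  28.6]
L 22 [130.8 133.9 143.  154.8 160.9]
[ 1.290e-01 -1.070e-01  1.740e+00 -1.000e-03  1.508e+00  1.476e+00] [0.4854 0.1421 0.3   ]
brass 1760 [ 0.52487552 -0.10275367  0.10902224] [ 0.46703005 -0.17808113  0.10450075] [0.56810325 0.15505919 0.11992089]
0 25 [0.4778 0.1139 0.0031] [0.5219 0.1916 0.0084]
6 56 [0.484  0.1287 0.0092] [0.5086 0.1729 0.0148]
12 13 [0.482  0.1227 0.0155] [0.5034 0.1736 0.0209]
18 28 [0.4878 0.1224 0.021 ] [0.5034 0.1715 0.0269]
24 14 [0.4947 0.1366 0.0272] [0.5035 0.1665 0.0329]
30 20 [0.4868 0.1279 0.0335] [0.5034 0.172  0.0384]
36 18 [0.4847 0.1317 0.0391] [0.5033 0.1727 0.0448]
42 23 [0.4831 0.1284 0.0452] [0.5035 0.1733 0.051 ]
48 18 [0.4957 0.129  0.0511] [0.5033 0.1656 0.0563]
54 39 [0.4815 0.1235 0.0572] [0.5034 0.1734 0.0629]
60 29 [0.4796 0.1258 0.0632] [0.5028 0.174  0.0686]
66 27 [0.4855 0.1223 0.0691] [0.5033 0.172  0.0747]
72 31 [0.4801 0.1197 0.0752] [0.5032 0.1735 0.0807]
78 31 [0.4797 0.1203 0.0818] [0.5033 0.1739 0.0869]
84 241 [0.449  0.1187 0.087 ] [0.5026 0.1741 0.093 ]
90 913 [0.4506 0.1216 0.093 ] [0.5008 0.1713 0.099 ]
96 53 [0.4662 0.1349 0.099 ] [0.4905 0.1605 0.1005]
102 160 [0.467  0.1375 0.106 ] [0.4842 0.1551 0.111 ]
108 10 [0.4689 0.1403 0.111 ] [0.4837 0.1508 0.1116]
316 179
```

View pics/bowl.png

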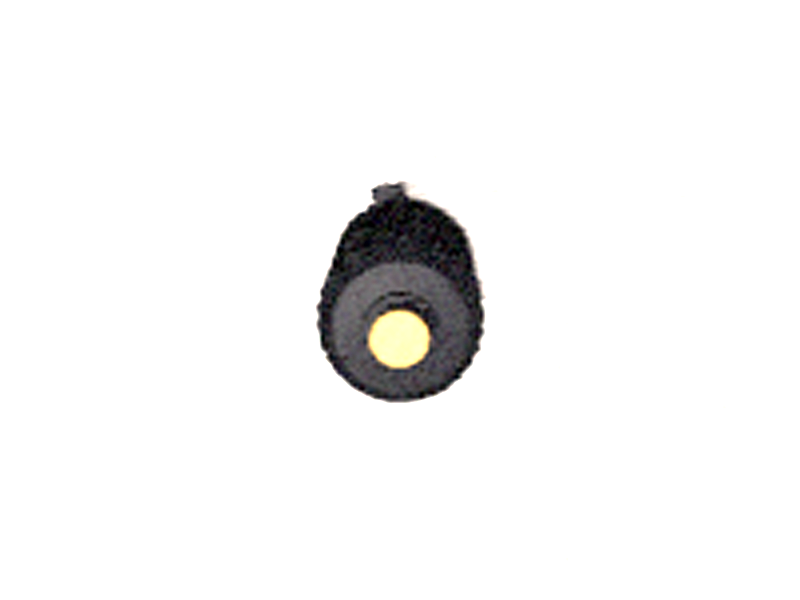

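The crop shows the bowl from above, with the brass head at (400,338) and one lug at about (390,188), which is roughly along tool +x.

```bash
python3 - <<'E'
from h import *
f=dict(np.load("w3.npz"));c=np.array([.4757,.1464])
for a,b in((372,186),(390,186),(408,186),(372,196),(408,196)):
    X=onz(f,216+a/4-.4,104+b/4-.4,.012);d=X[:2]-c;print(X[:2].round(4),np.hypot(*d).round(4),np.degrees(np.arctan2(d[1],d[0])).round(1))
s=robot.sense();R=Ro.from_rotvec(s["eef_rot"]).as_matrix();print(R.T@(np.array([*c,.053])-s["eef_pos"])*100)
E
```

```text
[0.5055 0.1657] 0.0355 32.9
[0.507 0.159] 0.0337 22.0
[0.5085 0.1524] 0.0334 10.3
[0.5018 0.1649] 0.032 35.3
[0.5048 0.1515] 0.0296 10.0
[-0.86431727 -0.67461459 24.70182555]
```

```bash
python3 -m inch '[{"x":-0.86,"y":-0.67,"z":0,"ax":0,"ay":0,"az":0,"grip":-1},{"x":-0.86,"y":-0.67,"z":6,"ax":0,"ay":0,"az":0,"grip":-1},{"x":-0.86,"y":-0.67,"z":12,"ax":0,"ay":0,"az":0,"grip":-1},{"x":-0.86,"y":-0.67,"z":18,"ax":0,"ay":0,"az":0,"grip":-1},{"x":-0.86,"y":-0.67,"z":22,"ax":0,"ay":0,"az":0,"grip":-1}]'; python3 -m inch '[{"x":0,"y":0,"z":2.8,"ax":0,"ay":0,"az":0,"grip":-1},{"x":0,"y":0,"z":2.8,"ax":0,"ay":0,"az":0,"grip":-1},{"x":0,"y":0,"z":2.8,"ax":0,"ay":0,"az":0,"grip":1},{"x":0,"y":0,"z":2.8,"ax":0,"ay":0,"az":0,"grip":1},{"x":0,"y":0,"z":2.8,"ax":0,"ay":0,"az":0,"grip":1}]'; python3 -m inch '[{"x":0,"y":0,"z":0,"ax":0,"ay":0,"az":0,"grip":1},{"x":0,"y":0,"z":0,"ax":0,"ay":0,"az":0,"grip":1}]'
python3 - <<'E'
from h import *
s=robot.sense();print(s["eef_pos"],s["finger_gap"],s["gripper_force"])
f=grab("wrist");save(f,"w4");np.savez("w4.npz",**f)
E
```

```text
clock: 3.4
eef_pos: [0.4734, 0.1472, 0.0771]
eef_rot: [3.122, 0.351, -0.005]
contact_force: [-0.0, 0.5, 0.3]
finger_gap: 0.0855
gripper_force: 0.0
clock: 4.03
eef_pos: [0.4772, 0.148, 0.0542]
eef_rot: [3.121, 0.354, 0.006]
contact_force: [0.2, -3.7, 6.9]
finger_gap: 0.0547
gripper_force: 62.4
clock: 4.28
eef_pos: [0.4772, 0.1481, 0.0542]
eef_rot: [3.121, 0.354, 0.006]
contact_force: [-1.1, -2.9, 7.0]
finger_gap: 0.0548
gripper_force: 62.4
[0.4772214  0.14805244 0.05415215] 0.054786019758900815 62.44673420983872
```

View pics/w4.png

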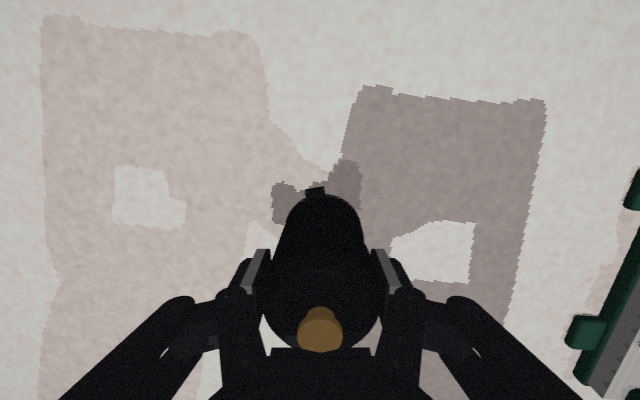

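The bowl is gripped: the brass head is at (320,330), partly behind the gripper's body, and the lug is at (315,192), close to tool +x.

```bash
python3 - <<'E'
from h import *
f=dict(np.load("w4.npz"));s=robot.sense();R=Ro.from_rotvec(s["eef_rot"]).as_matrix();p=s["eef_pos"];print(R.round(3))
C=cloud(f);h=cv2.cvtColor(f["color"],cv2.COLOR_RGB2HSV)
m=(h[...,0]>8)&(h[...,0]<32)&(h[...,1]>110)&(h[...,2]>50);m[:300]=0
v,u=np.nonzero(m);print(u.min(),u.max(),v.min(),v.max())
P=(C[m]-p)@R;P=P[P[:,2]<-.05];print("brass tool",P.min(0),P.max(0))
g=(C[...,2]>.086)&(C[...,2]<.112)&(f["depth"]>0);Q=(C[g]-p)@R;Q=Q[np.hypot(Q[:,0],Q[:,1])<.035];print("guard",Q.min(0),Q.max(0),np.median(Q[:,2]))
k=f["color"][170:215,290:350].max(2);ys,xs=np.nonzero(k<28);
for r in range(10,45,3): 
    x=xs[ys==r]; print(r+170,x.min()+290 if len(x) else '',x.max()+290 if len(x) else '',end=' | ')
for u_,v_ in((305,189),(325,187)):
    X=(onz(f,u_,v_,.012)-p)@R;print(X,np.degrees(np.arctan2(X[1],X[0])))
E
```

```text
[[ 0.975  0.224  0.004]
 [ 0.224 -0.975 -0.   ]
 [ 0.004  0.001 -1.   ]]
297 342 307 352
brass tool [-0.0092551  -0.00996534 -0.14345783] [ 0.08218457  0.00764687 -0.05129983]
guard [-0.02047129 -0.03307143 -0.05781563] [ 0.02708374  0.03283675 -0.03174201] -0.0430344378631478
180   | 183   | 186   | 189 306 323 | 192 308 323 | 195 306 331 | 198 305 340 | 201 303 342 | 204 298 346 | 207 294 349 | 210 292 349 | 213 290 349 | [ 0.03110097 -0.01135233  0.0422695 ] -20.05285571167142
[0.03251446 0.00230446 0.04229038] 4.054046378299745
```

```bash
python3 -m inch '[{"x":0,"y":0,"z":-4,"ax":0,"ay":0,"az":0,"grip":1},{"x":0,"y":0,"z":-8,"ax":0,"ay":0,"az":0,"grip":1},{"x":0,"y":0,"z":-12,"ax":0,"ay":0,"az":0,"grip":1},{"x":0,"y":0,"z":-16,"ax":0,"ay":0,"az":0,"grip":1},{"x":0,"y":0,"z":-16,"ax":0,"ay":0,"az":0,"grip":1}]'; python3 -m inch '[{"x":-0.3,"y":6,"z":0,"ax":0,"ay":0,"az":0.05,"grip":1},{"x":-0.6,"y":12,"z":0,"ax":0,"ay":0,"az":0.1,"grip":1},{"x":-0.9,"y":18,"z":0,"ax":0,"ay":0,"az":0.15,"grip":1},{"x":-1.2,"y":24,"z":0,"ax":0,"ay":0,"az":0.21,"grip":1},{"x":-1.5,"y":29.4,"z":0,"ax":0,"ay":0,"az":0.21,"grip":1}]'; python3 -m inch '[{"x":0,"y":0,"z":0,"ax":0,"ay":0,"az":0,"grip":1},{"x":0,"y":0,"z":0,"ax":0,"ay":0,"az":0,"grip":1}]'
python3 - <<'E'
from h import *
s=robot.sense();R=Ro.from_rotvec(s["eef_rot"]).as_matrix();print(s["q"].round(3),R.round(3))
print(R.T@(np.array([.5282,-.1418,.163])-s["eef_pos"])*100)
a=grab("scene");b=grab("side")
k=np.hstack([a["color"][95:225,240:340],b["color"][110:240,320:420]])[:,:,::-1]
cv2.imwrite("pics/ins.png",np.clip(cv2.resize(k,None,fx=4,fy=4,interpolation=cv2.INTER_CUBIC)*1.6,0,255).astype(np.uint8))
E
```

```text
clock: 4.95
eef_pos: [0.4776, 0.1488, 0.216]
eef_rot: [-3.121, -0.354, -0.013]
contact_force: [0.1, 0.1, -3.0]
finger_gap: 0.0549
gripper_force: 64.7
clock: 5.58
eef_pos: [0.5256, -0.1433, 0.2098]
eef_rot: [-3.14, -0.023, 0.003]
contact_force: [1.0, -0.1, -2.5]
finger_gap: 0.0549
gripper_force: 65.2
clock: 5.82
eef_pos: [0.5255, -0.1411, 0.21]
eef_rot: [-3.14, -0.023, 0.004]
contact_force: [-0.3, 0.2, -3.3]
finger_gap: 0.0545
gripper_force: 65.3
[-4.080e-01  4.600e-02  1.759e+00  1.000e-03  1.339e+00  1.148e+00] [[ 1.     0.015 -0.003]
 [ 0.015 -1.     0.002]
 [-0.003 -0.002 -1.   ]]
[0.28437819 0.0879984  4.70178093]
```

View pics/ins.png

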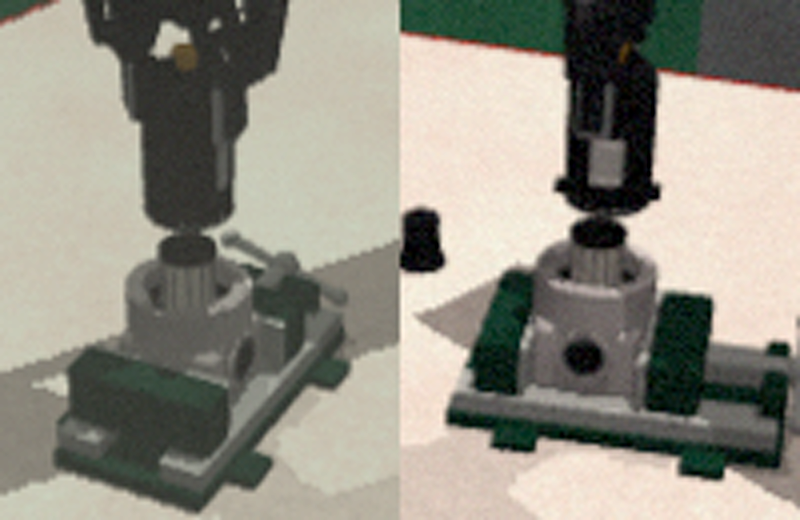

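The crop shows the bowl upright over the element in both views, the lugs at (560,187) and (657,190) in the side part.

```bash
python3 -m inch '[{"x":0.28,"y":0.09,"z":0,"ax":0,"ay":0,"az":0,"grip":1},{"x":0.28,"y":0.09,"z":1.5,"ax":0,"ay":0,"az":0,"grip":1},{"x":0.28,"y":0.09,"z":3,"ax":0,"ay":0,"az":0,"grip":1},{"x":0.28,"y":0.09,"z":4,"ax":0,"ay":0,"az":0,"grip":1},{"x":0.28,"y":0.09,"z":4,"ax":0,"ay":0,"az":0,"grip":1}]'; python3 -m inch '[{"x":0,"y":0,"z":0.4,"ax":0,"ay":0,"az":0,"grip":1},{"x":0,"y":0,"z":0.7,"ax":0,"ay":0,"az":0,"grip":1},{"x":0,"y":0,"z":0.7,"ax":0,"ay":0,"az":0,"grip":1}]'
```

```text
clock: 6.55
eef_pos: [0.5284, -0.1421, 0.1702]
eef_rot: [-3.14, -0.025, 0.004]
contact_force: [0.2, 0.6, -2.8]
finger_gap: 0.0551
gripper_force: 65.3
clock: 6.92
eef_pos: [0.5293, -0.1425, 0.1649]
eef_rot: [-3.141, -0.025, 0.0]
contact_force: [-0.1, 0.1, -3.0]
finger_gap: 0.0548
gripper_force: 65.3
```

```bash
python3 -m inch '[{"x":0,"y":0,"z":0.3,"ax":0,"ay":0,"az":0,"grip":1},{"x":0,"y":0,"z":0.4,"ax":0,"ay":0,"az":0,"grip":1},{"x":0,"y":0,"z":0.4,"ax":0,"ay":0,"az":0,"grip":1}]'; python3 -m inch '[{"x":0,"y":0,"z":0.3,"ax":0,"ay":0,"az":0,"grip":1},{"x":0,"y":0,"z":0.4,"ax":0,"ay":0,"az":0,"grip":1},{"x":0,"y":0,"z":0.4,"ax":0,"ay":0,"az":0,"grip":1}]'
```

```text
clock: 7.3
eef_pos: [0.5293, -0.1425, 0.1608]
eef_rot: [-3.141, -0.025, 0.0]
contact_force: [0.1, 0.7, -3.6]
finger_gap: 0.0551
gripper_force: 65.3
clock: 7.68
eef_pos: [0.5301, -0.1426, 0.1584]
eef_rot: [3.141, 0.025, 0.003]
contact_force: [-2.0, 1.8, 5.1]
finger_gap: 0.0549
gripper_force: 66.7
```

```bash
python3 -m inch '[{"x":-0.1,"y":-0.07,"z":0,"ax":0,"ay":0,"az":0,"grip":1},{"x":-0.1,"y":-0.07,"z":0,"ax":0,"ay":0,"az":0,"grip":1}]'; python3 -m inch '[{"x":0,"y":0,"z":0.2,"ax":0,"ay":0,"az":0,"grip":1},{"x":0,"y":0,"z":0.2,"ax":0,"ay":0,"az":0,"grip":1}]'
```

```text
clock: 7.92
eef_pos: [0.5294, -0.1425, 0.1582]
eef_rot: [3.14, 0.025, 0.005]
contact_force: [-0.4, -0.5, 5.0]
finger_gap: 0.0547
gripper_force: 66.3
clock: 8.18
eef_pos: [0.5282, -0.1415, 0.1546]
eef_rot: [-3.141, -0.025, 0.0]
contact_force: [1.3, 1.0, -1.2]
finger_gap: 0.0546
gripper_force: 65.7
```

Entered the bore. Continue down to the seal and see whether the lugs drop.

```bash
python3 -m inch '[{"x":0,"y":0,"z":0.2,"ax":0,"ay":0,"az":0,"grip":1},{"x":0,"y":0,"z":0.2,"ax":0,"ay":0,"az":0,"grip":1}]'; python3 -m inch '[{"x":0,"y":0,"z":0.2,"ax":0,"ay":0,"az":0,"grip":1},{"x":0,"y":0,"z":0.2,"ax":0,"ay":0,"az":0,"grip":1}]'
```

```text
clock: 8.43
eef_pos: [0.5281, -0.1414, 0.152]
eef_rot: [-3.14, -0.025, 0.001]
contact_force: [2.0, 0.8, -3.3]
finger_gap: 0.0546
gripper_force: 65.6
clock: 8.68
eef_pos: [0.5282, -0.1416, 0.1505]
eef_rot: [-3.141, -0.025, 0.001]
contact_force: [2.0, 1.8, -3.8]
finger_gap: 0.0543
gripper_force: 65.6
```

```bash
python3 -m inch '[{"x":0,"y":0,"z":0.3,"ax":0,"ay":0,"az":0,"grip":1},{"x":0,"y":0,"z":0.6,"ax":0,"ay":0,"az":0,"grip":1},{"x":0,"y":0,"z":0.6,"ax":0,"ay":0,"az":0,"grip":1}]'; python3 -m inch '[{"x":0,"y":0,"z":0.25,"ax":0,"ay":0,"az":0,"grip":1},{"x":0,"y":0,"z":0.45,"ax":0,"ay":0,"az":0,"grip":1},{"x":0,"y":0,"z":0.45,"ax":0,"ay":0,"az":0,"grip":1}]'
```

```text
clock: 9.05
eef_pos: [0.5288, -0.1418, 0.1462]
eef_rot: [-3.141, -0.025, -0.002]
contact_force: [-0.6, 4.2, 5.2]
finger_gap: 0.0547
gripper_force: 66.2
clock: 9.43
eef_pos: [0.529, -0.1418, 0.1423]
eef_rot: [3.141, 0.025, 0.002]
contact_force: [-1.8, 4.7, 9.2]
finger_gap: 0.055
gripper_force: 66.4
```

```bash
python3 -m inch '[{"x":0,"y":-0.05,"z":0.2,"ax":0,"ay":0,"az":0,"grip":1},{"x":0,"y":-0.05,"z":0.45,"ax":0,"ay":0,"az":0,"grip":1},{"x":0,"y":-0.05,"z":0.45,"ax":0,"ay":0,"az":0,"grip":1}]'
```

```text
clock: 9.8
eef_pos: [0.5291, -0.1418, 0.1382]
eef_rot: [3.141, 0.025, 0.003]
contact_force: [-1.8, 2.4, 11.3]
finger_gap: 0.0547
gripper_force: 66.6
```

```bash
python3 -m inch '[{"x":0,"y":0,"z":0.1,"ax":0,"ay":0,"az":0,"grip":1},{"x":0,"y":0,"z":0.1,"ax":0,"ay":0,"az":0.1,"grip":1},{"x":0,"y":0,"z":0.1,"ax":0,"ay":0,"az":0.2,"grip":1},{"x":0,"y":0,"z":0.1,"ax":0,"ay":0,"az":0.3,"grip":1},{"x":0,"y":0,"z":0.1,"ax":0,"ay":0,"az":0.3,"grip":1}]'; python3 - <<'E'
from bench import robot
s=robot.sense();print(s["moment"],s["q"].round(3))
E
```

```text
clock: 10.42
eef_pos: [0.5295, -0.1428, 0.1379]
eef_rot: [3.107, -0.446, 0.005]
contact_force: [-3.0, -0.2, 12.9]
finger_gap: 0.0546
gripper_force: 66.8
[ 0.287598    0.47802099 -0.06326867] [-0.406  0.123  1.82  -0.002  1.195  1.451]
```

```bash
python3 -m inch '[{"x":0,"y":0,"z":0,"ax":0,"ay":0,"az":0.15,"grip":1},{"x":0,"y":0,"z":0,"ax":0,"ay":0,"az":0.3,"grip":1},{"x":0,"y":0,"z":0,"ax":0,"ay":0,"az":0.45,"grip":1},{"x":0,"y":0,"z":0,"ax":0,"ay":0,"az":0.6,"grip":1},{"x":0,"y":0,"z":0,"ax":0,"ay":0,"az":0.6,"grip":1}]'; python3 -c '
from bench import robot
s=robot.sense();print(s["moment"],s["q"].round(3))'
python3 -m inch '[{"x":0,"y":0,"z":0,"ax":0,"ay":0,"az":0.07,"grip":1},{"x":0,"y":0,"z":0,"ax":0,"ay":0,"az":0.12,"grip":1},{"x":0,"y":0,"z":0,"ax":0,"ay":0,"az":0.12,"grip":1}]'; python3 -c '
from bench import robot
s=robot.sense();print(s["moment"],s["q"].round(3))'
```

```text
clock: 11.05
eef_pos: [0.5289, -0.1446, 0.138]
eef_rot: [2.834, -1.344, 0.007]
contact_force: [-5.5, -5.9, 13.6]
finger_gap: 0.0547
gripper_force: 67.2
[-1.00636444  0.97381892 -0.01212676] [-0.408  0.123  1.82  -0.005  1.195  2.051]
clock: 11.42
eef_pos: [0.5288, -0.1448, 0.138]
eef_rot: [2.749, -1.51, 0.007]
contact_force: [-5.9, -6.6, 13.0]
finger_gap: 0.0547
gripper_force: 67.3
[-1.15930594  1.16364911  0.03961914] [-0.408  0.122  1.82  -0.006  1.195  2.17 ]
```

```bash
python3 -m inch '[{"x":0.02,"y":0.1,"z":0,"ax":0,"ay":0,"az":0.05,"grip":1},{"x":0.02,"y":0.1,"z":0,"ax":0,"ay":0,"az":0.1,"grip":1},{"x":0.02,"y":0.1,"z":0,"ax":0,"ay":0,"az":0.1,"grip":1}]'; python3 -c '
from bench import robot
s=robot.sense();print(s["moment"],s["q"].round(3))'
```

```text
clock: 11.8
eef_pos: [0.5296, -0.1448, 0.1381]
eef_rot: [2.675, -1.642, 0.012]
contact_force: [-0.2, -4.0, 10.2]
finger_gap: 0.0549
gripper_force: 66.7
[-0.7046325  -0.08165178  1.64389768] [-0.408  0.122  1.821 -0.004  1.192  2.265]
```

```bash
python3 -m inch '[{"x":0,"y":0,"z":-0.2,"ax":0,"ay":0,"az":-0.04,"grip":1},{"x":0,"y":0,"z":-0.4,"ax":0,"ay":0,"az":-0.04,"grip":1},{"x":0,"y":0,"z":-0.4,"ax":0,"ay":0,"az":-0.04,"grip":1}]';  python3 -c '
from bench import robot
s=robot.sense();print(s["moment"],s["q"].round(3))'; python3 -m inch '[{"x":0,"y":0,"z":0,"ax":0,"ay":0,"az":0,"grip":-1},{"x":0,"y":0,"z":0,"ax":0,"ay":0,"az":0,"grip":-1},{"x":0,"y":0,"z":0,"ax":0,"ay":0,"az":0,"grip":-1},{"x":0,"y":0,"z":0,"ax":0,"ay":0,"az":0,"grip":-1}]'
```

```text
clock: 12.18
eef_pos: [0.5294, -0.1444, 0.1419]
eef_rot: [2.706, -1.593, 0.01]
contact_force: [0.2, -1.9, 9.2]
finger_gap: 0.0546
gripper_force: 66.5
[-0.43586427 -0.11966205  0.17286283] [-0.408  0.117  1.818 -0.003  1.2    2.227]
clock: 12.68
eef_pos: [0.5273, -0.1419, 0.1386]
eef_rot: [2.707, -1.594, -0.001]
contact_force: [-0.0, -0.3, -0.4]
finger_gap: 0.0852
gripper_force: 0.0
```

```bash
python3 -m inch '[{"x":0,"y":0,"z":-4,"ax":0,"ay":0,"az":0,"grip":-1},{"x":0,"y":0,"z":-9,"ax":0,"ay":0,"az":0,"grip":-1},{"x":0,"y":0,"z":-14,"ax":0,"ay":0,"az":0,"grip":-1},{"x":0,"y":0,"z":-18,"ax":0,"ay":0,"az":0,"grip":-1},{"x":0,"y":0,"z":-20,"ax":0,"ay":0,"az":-0.18,"grip":0}]'; python3 -m inch '[{"x":0,"y":0,"z":0,"ax":0,"ay":0,"az":-0.18,"grip":1},{"x":0,"y":0,"z":0,"ax":0,"ay":0,"az":-0.36,"grip":1},{"x":0,"y":0,"z":0,"ax":0,"ay":0,"az":-0.54,"grip":1},{"x":0,"y":0,"z":0,"ax":0,"ay":0,"az":-0.72,"grip":1},{"x":0,"y":0,"z":0,"ax":0,"ay":0,"az":-0.72,"grip":1}]'
python3 - <<'E'
from h import *
s=robot.sense();R=Ro.from_rotvec(s["eef_rot"]).as_matrix();print(R.round(3),s["eef_pos"],s["finger_gap"])
w=grab("wrist");np.savez("w5.npz",**w);C=cloud(w)
m=(w["depth"]>0)&(C[...,2]>.1935)&(C[...,2]<.21)&(np.hypot(C[...,0]-.528,C[...,1]+.142)<.03)
P=C[m];print("brass",len(P),P.mean(0),P.min(0),P.max(0))
m=(w["depth"]>0)&(C[...,2]>.165)&(C[...,2]<.1935)&(np.hypot(C[...,0]-.528,C[...,1]+.142)<.045);P=C[m];print("guard",P.min(0),P.max(0))
a=grab("scene");b=grab("side")
for f in(a,b):
    h=cv2.cvtColor(f["color"],cv2.COLOR_RGB2HSV);C=cloud(f)
    m=(f["depth"]>0)&(C[...,2]>.1935)&(C[...,2]<.21)&(np.hypot(C[...,0]-.528,C[...,1]+.142)<.03);P=C[m];print(len(P),P.mean(0),P.max(0))
k=np.hstack([a["color"][95:225,240:340],b["color"][110:240,320:420]])[:,:,::-1]
cv2.imwrite("pics/lock.png",np.clip(cv2.resize(k,None,fx=4,fy=4,interpolation=cv2.INTER_CUBIC)*1.6,0,255).astype(np.uint8))
E
```

```text
clock: 13.3
eef_pos: [0.5283, -0.1423, 0.342]
eef_rot: [-2.842, 1.338, -0.006]
contact_force: [-0.2, 0.4, 0.3]
finger_gap: 0.0698
gripper_force: 0.0
clock: 13.92
eef_pos: [0.5275, -0.142, 0.3387]
eef_rot: [-3.131, 0.26, 0.001]
contact_force: [0.3, -0.4, 0.6]
finger_gap: -0.0003
gripper_force: 0.0
[[ 0.986 -0.165 -0.   ]
 [-0.165 -0.986  0.   ]
 [-0.    -0.    -1.   ]] [ 0.52752434 -0.14195833  0.33869818] -0.0002931785052628038
brass 230 [ 0.52827298 -0.14145809  0.20087674] [ 0.51934029 -0.15013833  0.19749724] [ 0.53687861 -0.13263468  0.20292314]
guard [ 0.50140165 -0.1691045   0.16518495] [ 0.5555809  -0.1137673   0.19208667]
29 [ 0.53078262 -0.14070916  0.19843103] [ 0.53703467 -0.13379598  0.20077175]
26 [ 0.52482575 -0.13691403  0.1986632 ] [ 0.53243172 -0.12907407  0.2012926 ]
```

View pics/lock.png

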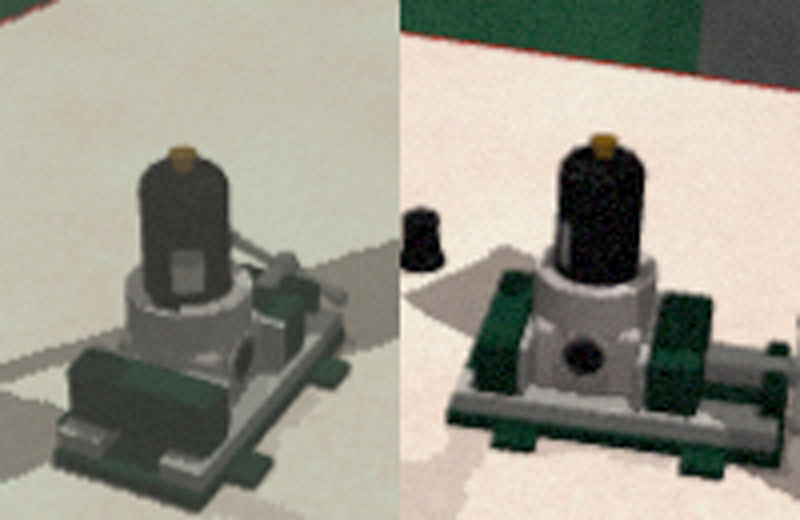

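The bowl sits upright in the head, with its brass head at (182,158) in the scene part and (603,147) in the side part. Its top is at z≈0.200, the locked height. Next I press the plunger with the fingers shut.

```bash
python3 -m inch '[{"x":0.05,"y":0,"z":4,"ax":0,"ay":0,"az":0,"grip":1},{"x":0.05,"y":0,"z":8,"ax":0,"ay":0,"az":0,"grip":1},{"x":0.05,"y":0,"z":11,"ax":0,"ay":0,"az":0,"grip":1},{"x":0.05,"y":0,"z":12.8,"ax":0,"ay":0,"az":0,"grip":1},{"x":0.05,"y":0,"z":12.8,"ax":0,"ay":0,"az":0,"grip":1}]'; python3 -m inch '[{"x":0,"y":0,"z":0.4,"ax":0,"ay":0,"az":0,"grip":1},{"x":0,"y":0,"z":0.8,"ax":0,"ay":0,"az":0,"grip":1},{"x":0,"y":0,"z":0.8,"ax":0,"ay":0,"az":0,"grip":1}]'
```

```text
clock: 14.7
eef_pos: [0.5274, -0.1418, 0.2098]
eef_rot: [-3.13, 0.259, 0.004]
contact_force: [0.2, -0.3, 1.1]
finger_gap: 0.0002
gripper_force: 0.0
clock: 15.08
eef_pos: [0.5283, -0.1422, 0.2033]
eef_rot: [3.131, -0.258, 0.001]
contact_force: [-0.1, -0.4, -0.3]
finger_gap: -0.0001
gripper_force: 0.0
```

```bash
python3 -m inch '[{"x":0,"y":0,"z":0.15,"ax":0,"ay":0,"az":0,"grip":1},{"x":0,"y":0,"z":0.3,"ax":0,"ay":0,"az":0,"grip":1},{"x":0,"y":0,"z":0.3,"ax":0,"ay":0,"az":0,"grip":1}]'
```

```text
clock: 15.45
eef_pos: [0.5282, -0.1422, 0.2001]
eef_rot: [3.131, -0.258, 0.001]
contact_force: [-0.3, -0.3, 1.4]
finger_gap: 0.0002
gripper_force: 0.7
```

```bash
python3 -m inch '[{"x":0,"y":0,"z":0.15,"ax":0,"ay":0,"az":0,"grip":1},{"x":0,"y":0,"z":0.3,"ax":0,"ay":0,"az":0,"grip":1},{"x":0,"y":0,"z":0.3,"ax":0,"ay":0,"az":0,"grip":1}]'; python3 -m inch '[{"x":0,"y":0,"z":0.15,"ax":0,"ay":0,"az":0,"grip":1},{"x":0,"y":0,"z":0.25,"ax":0,"ay":0,"az":0,"grip":1},{"x":0,"y":0,"z":0.25,"ax":0,"ay":0,"az":0,"grip":1}]'; python3 -m inch '[{"x":0,"y":0,"z":0.05,"ax":0,"ay":0,"az":0,"grip":1},{"x":0,"y":0,"z":0.05,"ax":0,"ay":0,"az":0,"grip":1}]'
```

```text
clock: 15.82
eef_pos: [0.5282, -0.1422, 0.197]
eef_rot: [3.131, -0.258, 0.001]
contact_force: [-0.5, 0.1, 2.5]
finger_gap: -0.0001
gripper_force: 1.3
clock: 16.2
eef_pos: [0.5282, -0.1422, 0.1945]
eef_rot: [3.131, -0.258, 0.0]
contact_force: [-0.6, -0.4, 3.4]
finger_gap: 0.0002
gripper_force: 1.8
clock: 16.45
eef_pos: [0.5282, -0.1422, 0.1941]
eef_rot: [3.131, -0.258, 0.0]
contact_force: [-0.3, 0.1, 4.8]
finger_gap: 0.0001
gripper_force: 2.2
```

```bash
python3 -m inch '[{"x":0,"y":0,"z":0.05,"ax":0,"ay":0,"az":0,"grip":1},{"x":0,"y":0,"z":0.05,"ax":0,"ay":0,"az":0,"grip":1}]'; python3 -m inch '[{"x":0,"y":0,"z":0.04,"ax":0,"ay":0,"az":0,"grip":1},{"x":0,"y":0,"z":0.04,"ax":0,"ay":0,"az":0,"grip":1},{"x":0,"y":0,"z":0.04,"ax":0,"ay":0,"az":0,"grip":1}]'
```

```text
clock: 16.7
eef_pos: [0.5283, -0.1422, 0.194]
eef_rot: [3.131, -0.258, 0.001]
contact_force: [-1.4, -0.5, 7.2]
finger_gap: -0.0002
gripper_force: 3.2
clock: 17.08
eef_pos: [0.5285, -0.1423, 0.194]
eef_rot: [3.131, -0.258, 0.002]
contact_force: [-2.0, 0.4, 8.1]
finger_gap: -0.0001
gripper_force: 3.9
```

The force now climbs without further travel, from 4 to 8 N, so the plunger is at its stop. Next I retreat and check that everything held.

```bash
python3 -m inch '[{"x":0,"y":0,"z":-0.5,"ax":0,"ay":0,"az":0,"grip":1},{"x":0,"y":0,"z":-1.5,"ax":0,"ay":0,"az":0,"grip":1},{"x":0,"y":0,"z":-5,"ax":0,"ay":0,"az":0,"grip":1},{"x":0,"y":0,"z":-10,"ax":0,"ay":0,"az":0,"grip":1},{"x":0,"y":0,"z":-14.5,"ax":0,"ay":0,"az":0,"grip":1}]'; python3 -m inch '[{"x":0,"y":0,"z":0,"ax":0,"ay":0,"az":0,"grip":1},{"x":0,"y":0,"z":0,"ax":0,"ay":0,"az":0,"grip":1},{"x":0,"y":0,"z":0,"ax":0,"ay":0,"az":0,"grip":1}]'
python3 - <<'E'
from h import *
w=grab("wrist");C=cloud(w)
m=(w["depth"]>0)&(C[...,2]>.1935)&(C[...,2]<.21)&(np.hypot(C[...,0]-.528,C[...,1]+.142)<.03)
P=C[m];print("brass",len(P),P.mean(0),P.min(0),P.max(0))
m=(w["depth"]>0)&(C[...,2]>.165)&(C[...,2]<.1935)&(np.hypot(C[...,0]-.528,C[...,1]+.142)<.045);P=C[m];print("guard",P.min(0),P.max(0))
cv2.imwrite("pics/end.png",np.clip(w["color"][:,:,::-1]*1.8,0,255).astype(np.uint8))
E
```

```text
clock: 17.7
eef_pos: [0.5277, -0.1419, 0.3394]
eef_rot: [-3.131, 0.258, 0.001]
contact_force: [0.3, -0.9, -0.2]
finger_gap: -0.0001
gripper_force: 0.0
clock: 18.08
eef_pos: [0.5273, -0.1418, 0.336]
eef_rot: [-3.13, 0.258, 0.005]
contact_force: [0.5, 1.1, 0.2]
finger_gap: -0.0
gripper_force: 0.0
brass 240 [ 0.52812001 -0.14161107  0.20087896] [ 0.51835843 -0.15051341  0.19717283] [ 0.53665617 -0.13273919  0.20275862]
guard [ 0.50067008 -0.1693202   0.16519013] [ 0.55559152 -0.1135482   0.19192179]
```

View pics/end.png

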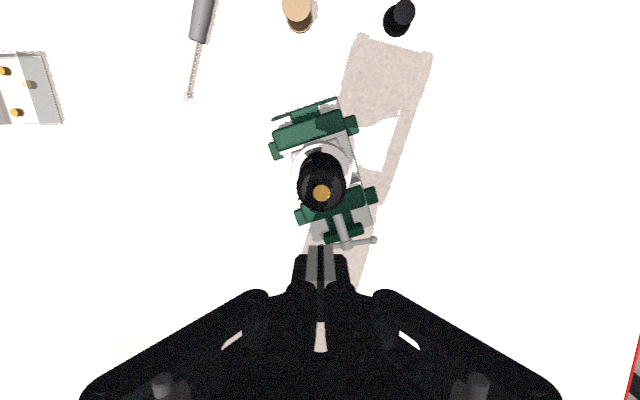

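The bowl sits locked in the head, with the brass head at (321,192) back at z≈0.200 m, and the bystanders at the top of the picture look untouched.

```bash
python3 -c '
from bench import robot
print(robot.sign_off())'
```

```text
the job is handed in; nothing more can be done
None
```

The bowl is refitted and risen into its lock, the drain plunger was pressed to its stop and sprang back, and the job was handed in at about 18 s; the loupe, screwdriver, parts box and old element were not touched.

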